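# Turn the reorder flag on the empty parts bin

### The arm

A 7-joint arm with a two-finger parallel gripper is mounted at the origin on a cart in front of the work surface, level with it; the furniture and walls round the work are solid. World frame = base frame: x ahead of the robot, y to its left, z up, the work surface at z = 0. Lengths are in m, angles in rad, forces in N, time in s.
With the tool pointing down it reaches from about 0.425 to 0.925 m from the base axis. Payload 6.8 kg.
Tool frame: the origin (TCP) lies midway between the tips of the shut fingers; the grasp point (between the pads) lies 19 mm behind it (manip.grip_point_offset is the distance from the TCP to the grasp point, in m); z points along the fingers, y is the line along which they close (so a half turn about z gives the same grasp; the last joint's range is limited). The gripper opens to 85 mm and grips with 20 to 120 N. Pads are 22 mm wide; open, the fingers measure 114 mm over their backs; the gripper's body (76 mm by 85 mm) begins 54 mm behind the grasp point. The pads swing forward as they close: fully open they stand 13 mm farther back than shut.
Start: joints at [-1.417, 0.477, 0.022, 1.555, -0.011, 1.109, -0.083], TCP at [0.175, 0.652, 0.231] pointing down, gripper open.
Joint ranges: [-2.96, 2.96], [-0.34, 2.1], [-1.41, 1.46], [0.24, 2.44], [-1.37, 4.51], [0.17, 1.92], [-2.96, 2.96]. Speed limits (rad/s): [2.39, 2.39, 3.14, 3.14, 3.14, 3.14, 3.14].

### API

Orientations are given as a unit quaternion [x, y, z, w].
In Python, from rig import manip, eyes, job gives the robot as it stands. The module is installed in compiled form; this text tells all that it offers.
- The arm moves only by the tool apply_moves, never from a script. Its argument "motion" is a list of rows, each an object with "dp": the shift along the tool's x, y, z in units of 25 mm (1.0 is 25 mm), a list of three; "twist": the turn about the tool's z in rad. In form: [{"dp": [x, y, z], "twist": twist}, ...]. A call has exactly 8 rows; each row is the pose to reach, as a shift and turn from the pose commanded when the call began, along the tool's axes at that moment; what a row does not reach only later rows make up. A row lasts 1/12 s, in which the tool goes at most 41.7 mm and 7.16 degrees, less where a joint would pass 70% of its speed; a pose out of reach is approached as far as the arm can. A call with a gripper value outside its range is refused whole. "jaw" is the opening, from -1 (shut) to 1 (fully open), so that 0 is half open, set as the call begins (left out, the last holds). The fingers move at their own pace and stop on an object; "grip_force" is the grip in N (left out, the last holds). Time passes only in rows, so rows that repeat a pose let the fingers close, or fill a call up. It gives the time, the measured TCP pose, the force, the opening and the grip force at its end, in the units of the state.
- manip.read_state(): the state, without advancing time (a new reading comes with each control period).
- eyes.camera(name): name is "scene" or "top"; returns a dict with "img" (400x640x3 uint8, red, green, blue), "range_z" (400x640 float32, m along the optical axis (not along the pixel's ray), 0 where there is no reading), "camera_matrix" (3x3 intrinsics, pixels), "k1" (the pictures are not rectified: a ray, as slopes to the right and down, at radius r is drawn at 1 + k1 r^2 times it, then the intrinsics apply), "xyz" and "attitude" of the camera in the world. Camera axes: x right, y down, z forward; pixel columns grow to the right and rows downward; lengths in m; the calibration is good to about 2 mm. A picture is of the moment at which its call begins.
- job.sign_off(): hands the job in; it is judged then, once.
The state is a dict: "t": time; "joint_positions": joint angles; "dq": joint speeds; "joint_efforts": joint torques, N m; "eef_pos": TCP position; "ee_rot": TCP orientation; "force": force on the tool from outside, world axes, zero at the start; "wrist_torque": the same for the moment, N m; "grip_width": finger opening in m; "grasp_force": force on a finger pad.
Only numpy, scipy, OpenCV 4.12 (cv2) and the standard library are available. Lean on these libraries where they do the work, as an engineer would, in place of code of your own. Each camera call takes 0.05 s, during which the arm holds its last target. There are 200 camera calls.

### The job

One of the three parts bins in the rack has run empty: turn its reorder flag right over, from leaning back to lying down at the front, so that it lies against its lower rest with the open-ring face showing, and push that bin back in its lane, fully home against the rear stop. Push gently with the fingertips only: do not pinch the flag and do not lift or tip a bin. Leave the two filled bins, their flags and everything else on the bench as they are.

Things in the scene. Friction and masses are not known exactly. Their poses are not given: they have to be found in the camera images.
- rack: Low fixed bin rack: white board 200 (x) x 384 (y) x 6 mm thick with four aluminium guide strips, 16 mm wide, 14 mm above the board, that make three lanes side by side along y, 120 mm centre to centre, 104 mm clear. Origin: centre of its underside, on the bench. x runs along the lanes to the rear stop, y to the left, z up.
- rack_stop (a point): Point on the front face of the rear stop (bar along y, 34 mm above the board) at mid-width, at the board's top; axes as the rack's. A bin fully home has its rear wall against this face, its origin then 60 mm in front of it in x. At the start the bins stand 35 to 50 mm short of that.
- bin_empty: Grey open bin, loose, in one of the lanes (which varies), x to the rear. 120 mm long (x), 100 wide; walls and floor 3 mm; sides and rear 70 mm high, front wall (x = -60 mm) 45 mm. Origin: centre of its underside, 6 mm above the bench. The empty one, 0.3 to 0.58 kg, slides easily. Its flag's hinge line runs along its y at x = -36, z = 84 mm, between two steel ears on the side walls (5 mm higher).
- flag_empty (a joint): Hinge angle (rad) of the empty bin's flag. 0: points up and back over the bin, 50 degrees above level, solid disc to the front; 0.70: upright; pi: points down and forward, 50 degrees below level, open ring to the front. Stops at 0 and pi; starts at 0 to 0.2; stays where left (0.012 N m friction). White plate, 55 mm hinge to free edge, 70 wide, 3 thick (5 at the edge).
- flag_empty_edge (a point): Middle of the free edge of the empty bin's flag, in mid-thickness; moves with it. With the flag at 0 it lies 35 mm behind the hinge line, 42 mm higher than it and 132 mm above the bench; with the flag at pi it lies 35 mm in front of the hinge line and 42 mm lower.
- bin_relays: Grey open bin, loose, in one of the lanes (which varies), x to the rear. 120 mm long (x), 100 wide; walls and floor 3 mm; sides and rear 70 mm high, front wall (x = -60 mm) 45 mm. Origin: centre of its underside, 6 mm above the bench. Filled with black cube-shaped relays; has a like flag. Leave it alone.
- flag_relays (a joint): Hinge angle (rad) of the flag of bin_relays, made like the empty bin's; starts at 0 to 0.2. Leave it alone.
- bin_terminals: Grey open bin, loose, in one of the lanes (which varies), x to the rear. 120 mm long (x), 100 wide; walls and floor 3 mm; sides and rear 70 mm high, front wall (x = -60 mm) 45 mm. Origin: centre of its underside, 6 mm above the bench. Filled with green screw-terminal strips; has a like flag. Leave it alone.
- flag_terminals (a joint): Hinge angle (rad) of the flag of bin_terminals, made like the empty bin's; starts at 0 to 0.2. Leave it alone.
- relay_loose: Bystander: black relay, 25x20x24 mm, on the bench near the front of the rack. Origin at its underside.
- terminal_loose: Bystander: green terminal strip, 10x42x10 mm, on the bench near the front of the rack.
- solder_reel: Bystander: reel of solder, 55 mm across, 38 mm high, left of the rack.
- flux_bottle: Bystander: white squeeze bottle with needle cap, 36 mm across, 94 mm high, left of the rack.
- cutters: Bystander: side cutters lying flat, 137 mm long, in front and to the left of the rack.
- screwdriver: Bystander: small screwdriver, 164 mm long, lying in front of the rack.
- tape_roll: Bystander: roll of black tape, 67 mm across, 19 mm high, right of the rack.
- multimeter: Bystander: hand multimeter lying face up, 150x77x47 mm, on the left.
There are look-alikes about, which are no part of the job. What is shaped like the bin_empty but yellow is not meant.

How it is judged:
By the outcome, as a careful person would: the job done as asked, in the order asked, and still so for the second after the job is handed in, with the robot touching nothing.
It also fails if it takes over 42 s, if anything falls off the work surface, if the arm or the gripper's body presses on something with over 40 N, if the wrist force passes 120 N, or if a joint passes its speed limit or range.

## Working session

There is one attempt and no reset: what is moved stays moved. The work goes in short steps, Python scripts to look and compute and a tool call to move; the robot and the scene stay as the last step left them, time stands still between calls to the robot, and variables do not carry over. Pictures are saved under pics/ and viewed, at most 10 in all, crops included, and the job is handed in when it is done.

Besides the shell and the picture viewer there is one more tool, called after ">>>" in YAML: its name, and indented under it one key for each argument. apply_moves: Moves the arm, as the interface text tells. Its arguments: {"type":"object","properties":{"motion":{"type":"array","items":{"type":"object","properties":{"dp":{"type":"array","items":{"type":"number"}},"twist":{"type":"number"}}}},"jaw":{"type":"number"},"grip_force":{"type":"number"}},"required":["motion"]}

```bash
mkdir -p pics; cat > h.py <<'E'
import numpy as np, cv2
from rig import manip, eyes, job
from scipy.spatial.transform import Rotation as R
def cam(n):
    c=eyes.camera(n); return c
def world(c):
    K=np.array(c["camera_matrix"]);v,u=np.mgrid[0:400,0:640].astype(float)
    a=(u-K[0,2])/K[0,0];b=(v-K[1,2])/K[1,1];x,y=a.copy(),b.copy()
    for _ in range(8):
        s=1+c["k1"]*(x*x+y*y);x=a/s;y=b/s
    z=c["range_z"];P=np.stack([x*z,y*z,z],-1)
    return P@R.from_quat(c["attitude"]).as_matrix().T+np.array(c["xyz"])
E
python3 - <<'E'
from h import *
s=manip.read_state();print(s)
for n in("scene","top"):
    c=cam(n);cv2.imwrite(f"pics/{n}0.png",c["img"][:,:,::-1]);np.savez(f"{n}0.npz",W=world(c),img=c["img"]);print(n,c["xyz"],c["attitude"],c["k1"])
E
```

```text
{'t': 0.0, 'joint_positions': array([-1.41708299,  0.47778067,  0.02232929,  1.55645106, -0.01150486,
        1.1092661 , -0.08313409]), 'dq': array([ 0.00217595,  0.00043278, -0.00055951,  0.00094137,  0.00050583,
        0.00079798,  0.00035343]), 'joint_efforts': array([ 8.13837451e-04, -5.96456552e+01,  1.60863899e+00, -2.81192833e+01,
        1.25674755e-02,  9.46954242e-03, -6.10710330e-06]), 'eef_pos': array([0.1745674 , 0.65143471, 0.23033869]), 'ee_rot': array([ 1.30535721e-01,  9.91443209e-01, -8.86904536e-04, -5.51295035e-05]), 'force': array([0.55663696, 0.1811412 , 1.11728192]), 'wrist_torque': array([-0.04268311,  0.01935745, -0.03451793]), 'grasp_force': 0.0, 'grip_width': 0.08546418372536455}
scene [-0.35400641 -0.5618665   0.88985427] [ 0.77106069 -0.46911807  0.21414233 -0.37354613] 0.020118337756882907
top [ 0.33396478 -0.09351487  1.24600343] [ 0.7145299  -0.69716284  0.03808941 -0.04427402] -0.05189302783122701
```

View pics/scene0.png

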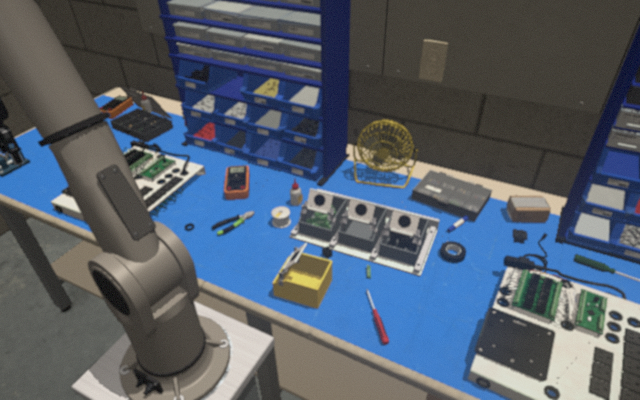

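View pics/top0.png

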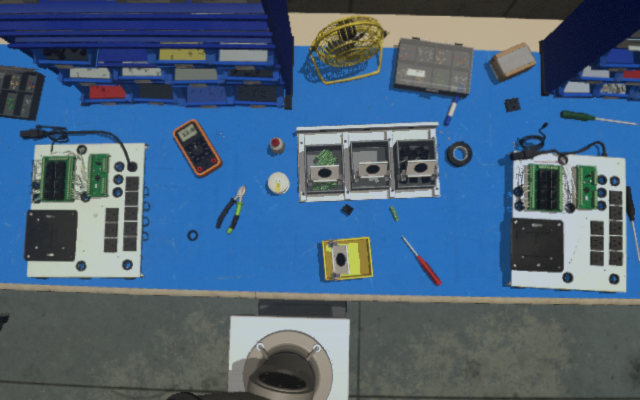

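Candidates: left grey bin with green terminals (top 324,173); middle grey bin, apparently empty (370,172); right grey bin with black relays (415,170); yellow decoy bin (345,258). I choose the middle grey one, and check it in a crop along with the measurements.

```bash
python3 - <<'E'
from h import *
d=np.load("top0.npz");W=d["W"];im=d["img"]
a=im[115:210,285:450,::-1];e=np.load("scene0.npz");b=e["img"][180:275,285:450,::-1]
cv2.imwrite("pics/crop.png",cv2.resize(np.vstack([a,b]),None,fx=3.1,fy=3.1,interpolation=cv2.INTER_CUBIC))
# rack board/strips by bright region, height
hsv=cv2.cvtColor(im,cv2.COLOR_RGB2HSV)
m=((hsv[...,1]<90)&(W[...,2]>0.002)&(W[...,2]<0.15)).astype(np.uint8);m[:115]=0;m[210:]=0;m[:,:290]=0;m[:,445:]=0
n,l,st,_=cv2.connectedComponentsWithStats(m);k=1+st[1:,4].argmax();P=W[l==k]
print(st[k],P.min(0),P.max(0));r=cv2.minAreaRect(P[:,:2].astype(np.float32));print(r)
for v in range(120,206,3):print(v,[tuple((W[v,u]*1000).astype(int)) for u in (347,356,370,384,392)])
Z=np.load("scene0.npz")
for nm,WW in(("top",W),("scene",Z["W"])):
    q=WW[(WW[...,0]>.4)&(WW[...,0]<.75)&(WW[...,2]>.094)&(WW[...,2]<.2)&(abs(WW[...,1]+.15)<.35)]
    print(nm,len(q));np.save(nm+"q.npy",q)
    print(np.round(q[::max(1,len(q)//25)]*1000).astype(int).tolist())
E
```

```text
[  296   122   144    80 10172] [ 0.459142   -0.39803728  0.00200391] [ 0.6804231  -0.00549232  0.14191313]
((0.5696975588798523, -0.20210596919059753), (0.20107123255729675, 0.38344132900238037), 3.8050098419189453)
120 [(np.int64(691), np.int64(-143), np.int64(-5)), (np.int64(688), np.int64(-168), np.int64(5)), (np.int64(691), np.int64(-207), np.int64(0)), (np.int64(692), np.int64(-246), np.int64(-1)), (np.int64(692), np.int64(-268), np.int64(0))]
123 [(np.int64(680), np.int64(-143), np.int64(2)), (np.int64(682), np.int64(-168), np.int64(-1)), (np.int64(682), np.int64(-207), np.int64(2)), (np.int64(683), np.int64(-246), np.int64(0)), (np.int64(673), np.int64(-263), np.int64(36))]
126 [(np.int64(661), np.int64(-142), np.int64(39)), (np.int64(662), np.int64(-166), np.int64(38)), (np.int64(664), np.int64(-204), np.int64(36)), (np.int64(665), np.int64(-242), np.int64(36)), (np.int64(665), np.int64(-263), np.int64(35))]
129 [(np.int64(656), np.int64(-142), np.int64(29)), (np.int64(657), np.int64(-167), np.int64(25)), (np.int64(660), np.int64(-206), np.int64(17)), (np.int64(661), np.int6
[... 6258 characters left out ...]
 -344, 122], [543, -333, 117], [541, -318, 116], [538, -304, 113], [534, -238, 115], [531, -216, 111], [528, -172, 110], [522, -84, 117], [531, -354, 102], [529, -327, 98], [525, -287, 96], [524, -322, 94], [512, -92, 101], [505, -57, 94]]
scene 2238
[[749, 176, 171], [743, 162, 151], [747, 154, 140], [746, 123, 141], [747, 132, 131], [738, 93, 138], [743, 30, 145], [750, 82, 112], [530, -69, 135], [536, -113, 132], [519, -81, 119], [542, -182, 131], [537, -181, 127], [517, -94, 104], [509, -73, 95], [545, -239, 126], [514, -123, 95], [527, -169, 96], [551, -328, 133], [546, -301, 120], [533, -251, 103], [537, -302, 113], [543, -351, 120], [539, -332, 106], [535, -345, 103], [529, -356, 95]]
```

View pics/crop.png

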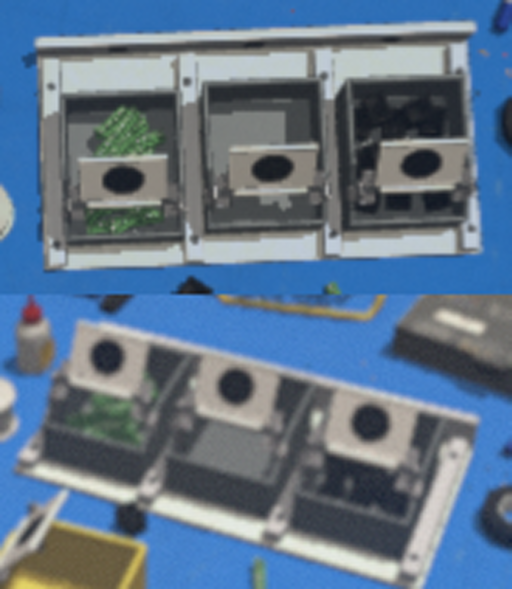

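The crop shows the middle bin (crop 265,150 upper, 225,440 lower) is empty with a bare floor. The left bin holds green strips and the right one black relays, so the middle grey bin is the target. Rack centre is (0.570,-0.202), yaw about 3.8°. The hinge is near x 0.518, z 0.090. I'm moving over now with the gripper shut.

>>> apply_moves:
  motion:
    - {"dp":[-0.8,-0.4,0],"twist":-0.04}
    - {"dp":[-2.1,-1.1,0],"twist":-0.08}
    - {"dp":[-3.5,-1.8,0],"twist":-0.12}
    - {"dp":[-4.9,-2.5,0],"twist":-0.16}
    - {"dp":[-6.3,-3.2,0],"twist":-0.2}
    - {"dp":[-7.7,-4.0,0],"twist":-0.25}
    - {"dp":[-9.1,-5.0,0],"twist":-0.29}
    - {"dp":[-10.3,-6.0,0],"twist":-0.328}
  jaw: -1
  grip_force: 20

```text
t: 0.77
eef_pos: [0.386, 0.4386, 0.2309]
ee_rot: [-0.034, 0.999, -0.0, 0.0]
force: [1.0, 1.1, 0.6]
grip_width: -0.0001
grasp_force: 0.0
```

```bash
cat >> h.py <<'E'
def dev(p,yaw=183.8):
    s=manip.read_state();M=R.from_quat(s["ee_rot"]).as_matrix()
    d=M.T@(np.array(p)-s["eef_pos"])/.025
    y=np.degrees(np.arctan2(M[1,0],M[0,0]));e=(yaw-y+180)%360-180
    print("t%.2f"%s["t"],"pos",s["eef_pos"].round(4),"dp",d.round(2),"twist %.3f"%(-np.radians(e)),"F",s["force"].round(2),"tilt",M[2,2].round(4),"q",s["joint_positions"].round(2))
E
python3 -c "
from h import *
dev((.59,-.201,.231))
d=np.load('top0.npz');W=d['W'];c=np.array([.5697,-.2021]);a=np.radians(3.8);rx=np.array([np.cos(a),np.sin(a)]);ry=np.array([-rx[1],rx[0]])
L=np.stack([(W[...,:2]-c)@rx,(W[...,:2]-c)@ry,W[...,2]],-1)*1000
def sel(n,m):
    q=L[m];print(n,len(q),np.median(q,0).round(1),np.percentile(q,[5,95],axis=0).round(1).tolist())
X,Y,Z=L[...,0],L[...,1],L[...,2]
for y0 in(-120,0,120):
    y=abs(Y-y0)<32
    sel('rear',y&(X>25)&(X<60)&(Z>72)&(Z<85)); sel('front',y&(X<-50)&(X>-90)&(Z>46)&(Z<58)); m=y&(X>-60)&(X<20)&(Z>95)&(Z<145);sel('flag',m); p=np.polyfit(L[m][:,0],L[m][:,2],1);print('slope',np.degrees(np.arctan(p[0])), 'x at z90',(90-p[1])/p[0])
sel('stop',(abs(Y)<150)&(X>80)&(X<110)&(Z>34)&(Z<46))
sel('sideL',(X>0)&(X<30)&(abs(Y)<58)&(Y>30)&(Z>70)&(Z<85));sel('sideR',(X>0)&(X<30)&(abs(Y)<58)&(Y<-30)&(Z>70)&(Z<85))
"
```

```text
t0.77 pos [0.386  0.4386 0.2309] dp [-6.410e+00 -2.608e+01  1.000e-02] twist 0.001 F [0.96 1.08 0.64] tilt -1.0 q [-0.98  0.33  0.03  1.78 -0.01  1.03  0.69]
rear 50 [  41.  -119.9   78.7] [[38.6, -147.1, 74.5], [43.4, -92.6, 81.5]]
front 46 [ -76.  -121.5   52.7] [[-78.1, -147.6, 49.3], [-73.6, -92.1, 55.8]]
flag 375 [ -37.  -118.9  118. ] [[-50.4, -148.6, 97.6], [-23.8, -91.2, 137.4]]
slope 55.78925892903447 x at z90 -55.731044712738736
rear 52 [43.2  0.4 77.6] [[41.3, -28.0, 74.2], [46.0, 29.1, 80.4]]
front 49 [-73.9  -0.7  53.3] [[-75.6, -29.3, 48.9], [-71.4, 28.4, 56.3]]
flag 362 [-35.8   0.3 118.8] [[-48.5, -29.1, 97.4], [-23.3, 29.2, 138.2]]
slope 57.96804759297422 x at z90 -53.65700854991054
rear 51 [ 38.4 120.3  77.5] [[36.1, 91.6, 73.7], [40.6, 148.8, 82.2]]
front 106 [-73.1 122.2  50.6] [[-80.6, 94.6, 46.6], [-55.7, 148.7, 55.8]]
flag 371 [-40.  118.5 117.6] [[-53.4, 90.8, 97.5], [-27.2, 148.2, 136.3]]
slope 55.62154541245159 x at z90 -58.98117768672569
stop 440 [94.2 -2.8 39.6] [[89.4, -135.9, 35.1], [99.2, 131.9, 43.5]]
sideL 23 [15.7 48.6 78. ] [[2.7, 46.0, 73.7], [29.2, 50.7, 79.6]]
sideR 22 [ 14.2 -48.2  78.9] [[1.9, -50.0, 75.5], [27.4, -46.3, 82.2]]
```

>>> apply_moves:
  motion:
    - {"dp":[-0.3,-0.8,0],"twist":0}
    - {"dp":[-0.8,-2.2,0],"twist":0}
    - {"dp":[-1.4,-3.7,0],"twist":0}
    - {"dp":[-2.0,-5.2,0],"twist":0}
    - {"dp":[-2.6,-6.7,0],"twist":0}
    - {"dp":[-3.2,-8.2,0],"twist":0}
    - {"dp":[-3.8,-9.7,0],"twist":0}
    - {"dp":[-4.4,-11.2,0],"twist":0}

```text
t: 1.43
eef_pos: [0.5131, 0.1663, 0.2312]
ee_rot: [-0.033, 0.999, -0.0, -0.0]
force: [1.2, 0.3, -0.1]
grip_width: -0.0001
grasp_force: 0.0
```

>>> apply_moves:
  motion:
    - {"dp":[-0.3,-1.5,0],"twist":0}
    - {"dp":[-0.6,-3.0,0],"twist":0}
    - {"dp":[-0.8,-4.5,0],"twist":0}
    - {"dp":[-1.0,-6.0,0],"twist":0}
    - {"dp":[-1.2,-7.5,0],"twist":0}
    - {"dp":[-1.4,-9.0,0],"twist":0}
    - {"dp":[-1.6,-10.5,0],"twist":0}
    - {"dp":[-1.6,-11.5,0],"twist":0}

```text
t: 2.1
eef_pos: [0.5719, -0.1202, 0.2312]
ee_rot: [-0.031, 1.0, -0.001, 0.0]
force: [1.3, -0.5, 0.6]
grip_width: 0.0003
grasp_force: 0.0
```

```bash
python3 -c "
from h import *
dev((.5797,-.2014,.231))"
```

```text
t2.10 pos [ 0.5719 -0.1202  0.2312] dp [-0.11 -3.26  0.01] twist -0.003 F [ 1.32 -0.46  0.56] tilt -1.0 q [-0.15  0.34  0.32  1.8  -0.12  1.03  1.85]
```

>>> apply_moves:
  motion:
    - {"dp":[0,-1.2,0],"twist":0}
    - {"dp":[0,-2.4,0],"twist":0}
    - {"dp":[-0.05,-3.0,0],"twist":0}
    - {"dp":[-0.05,-3.3,0],"twist":0}
    - {"dp":[-0.05,-3.3,0],"twist":0}
    - {"dp":[-0.05,-3.3,0],"twist":0}
    - {"dp":[-0.05,-3.3,0],"twist":0}
    - {"dp":[-0.05,-3.3,0],"twist":0}

```text
t: 2.77
eef_pos: [0.5788, -0.1961, 0.2312]
ee_rot: [-0.034, 0.999, 0.0, -0.0]
force: [-0.0, -0.0, -0.2]
grip_width: 0.0
grasp_force: 0.0
```

```bash
python3 -c "
from h import *
dev((.5797,-.2014,.108))
c=cam('scene');cv2.imwrite('pics/s1.png',cv2.resize(c['img'][100:300,230:480,::-1],None,fx=3,fy=3))"
```

```text
t2.77 pos [ 0.5788 -0.1961  0.2312] dp [-0.02 -0.22  4.93] twist 0.002 F [-0.04 -0.04 -0.17] tilt -1.0 q [-0.03  0.38  0.34  1.73 -0.15  1.05  2.  ]
```

View pics/s1.png

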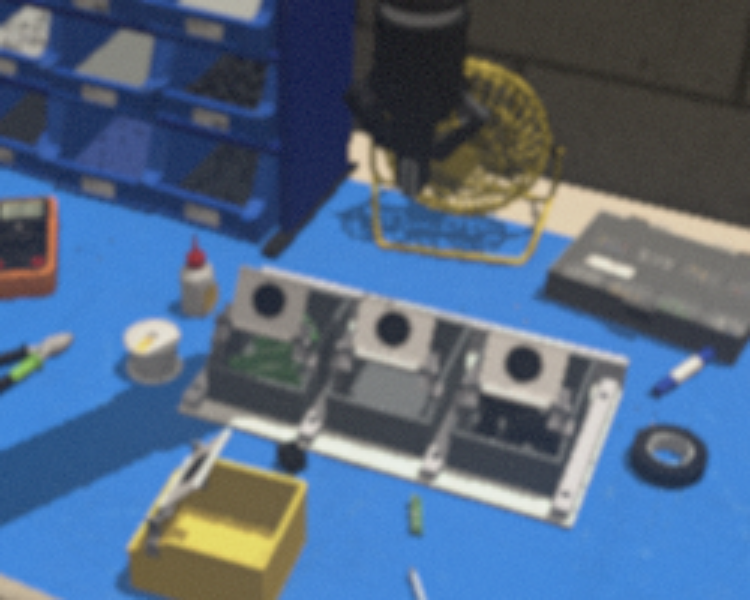

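The shut gripper (410,190) hangs above the middle bin, and the bins are undisturbed. I'm descending behind the middle flag.

>>> apply_moves:
  motion:
    - {"dp":[0,-0.2,0.5],"twist":0}
    - {"dp":[0,-0.2,1.3],"twist":0}
    - {"dp":[0,-0.2,2.2],"twist":0}
    - {"dp":[0,-0.2,3.1],"twist":0}
    - {"dp":[0,-0.2,4.0],"twist":0}
    - {"dp":[0,-0.2,4.6],"twist":0}
    - {"dp":[0,-0.2,4.9],"twist":0}
    - {"dp":[0,-0.2,4.9],"twist":0}

```text
t: 3.48
eef_pos: [0.5774, -0.2025, 0.1064]
ee_rot: [-0.033, 0.999, 0.0, -0.002]
force: [-0.7, -0.6, -0.1]
grip_width: 0.0001
grasp_force: 0.0
```

```bash
python3 -c "
from h import *
a=np.radians(3.8)
def w(x,z): return (.5697+x*np.cos(a)/1000,-.2021+x*np.sin(a)/1000,z/1000)
dev(w(10,108))"
```

```text
t3.48 pos [ 0.5774 -0.2025  0.1064] dp [-0.09  0.04 -0.06] twist 0.000 F [-0.72 -0.61 -0.12] tilt -1.0 q [ 0.01  0.53  0.3   1.83 -0.21  0.81  2.05]
```

>>> apply_moves:
  motion:
    - {"dp":[0.2,0.05,0],"twist":0}
    - {"dp":[0.45,0.05,0],"twist":0}
    - {"dp":[0.7,0.05,0],"twist":0}
    - {"dp":[0.95,0.05,0],"twist":0}
    - {"dp":[1.2,0.05,0],"twist":0}
    - {"dp":[1.45,0.05,0],"twist":0}
    - {"dp":[1.7,0.05,0],"twist":0}
    - {"dp":[1.95,0.05,0],"twist":0}

```text
t: 4.15
eef_pos: [0.5295, -0.2052, 0.109]
ee_rot: [-0.033, 0.999, -0.0, 0.0]
force: [1.3, -0.3, 0.6]
grip_width: -0.0001
grasp_force: 0.4
```

```bash
cat >> h.py <<'E'
a=np.radians(3.8)
def w(x,z): return (.5697+x*np.cos(a)/1000,-.2021+x*np.sin(a)/1000,z/1000)
def rk():
    p=manip.read_state()["eef_pos"];d=p[:2]-[.5697,-.2021]
    print("rack",((d@[np.cos(a),np.sin(a)])*1000).round(1),((d@[-np.sin(a),np.cos(a)])*1000).round(1),(p[2]*1000).round(1))
E
python3 -c "
from h import *
rk();dev(w(-70.5,100))
c=cam('scene');cv2.imwrite('pics/s2.png',cv2.resize(c['img'][160:280,270:450,::-1],None,fx=4,fy=4))"
```

```text
rack -40.4 -0.4 109.0
t4.15 pos [ 0.5295 -0.2052  0.109 ] dp [1.21 0.01 0.36] twist -0.000 F [ 1.31 -0.3   0.57] tilt -1.0 q [ 0.02  0.46  0.31  1.94 -0.2   0.77  2.08]
```

View pics/s2.png

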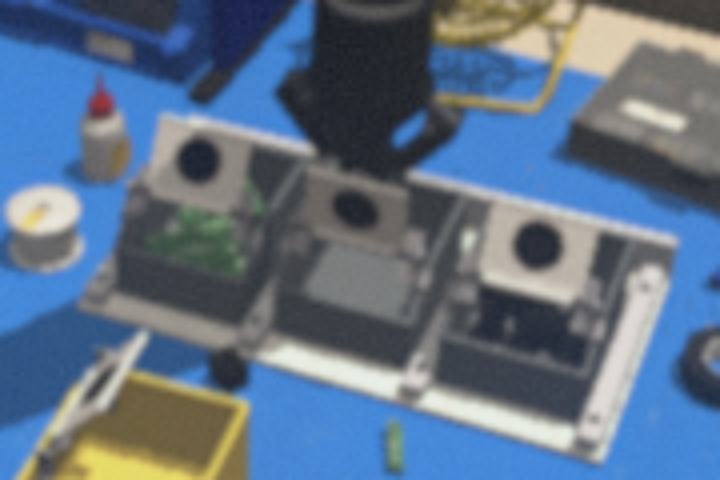

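The middle flag (355,210) is now upright with the fingers behind it. I'm carrying on over the top.

>>> apply_moves:
  motion:
    - {"dp":[0.25,0,0],"twist":0}
    - {"dp":[0.5,0,0.05],"twist":0}
    - {"dp":[0.75,0,0.15],"twist":0}
    - {"dp":[1.0,0,0.25],"twist":0}
    - {"dp":[1.25,0,0.35],"twist":0}
    - {"dp":[1.5,0,0.45],"twist":0}
    - {"dp":[1.7,0,0.5],"twist":0}
    - {"dp":[1.9,0,0.6],"twist":0}

```text
t: 4.87
eef_pos: [0.482, -0.2083, 0.0936]
ee_rot: [-0.033, 0.999, 0.0, -0.0]
force: [0.2, 0.5, 0.5]
grip_width: 0.0002
grasp_force: 0.1
```

```bash
python3 -c "
from h import *
rk();dev(w(-88.5,68))
c=cam('scene');cv2.imwrite('pics/s3.png',cv2.resize(c['img'][160:280,270:450,::-1],None,fx=4,fy=4))"
```

```text
rack -87.9 -0.4 93.6
t4.87 pos [ 0.482  -0.2083  0.0936] dp [0.02 0.01 1.02] twist -0.000 F [0.18 0.46 0.53] tilt -1.0 q [ 0.05  0.43  0.3   2.05 -0.19  0.69  2.11]
```

View pics/s3.png

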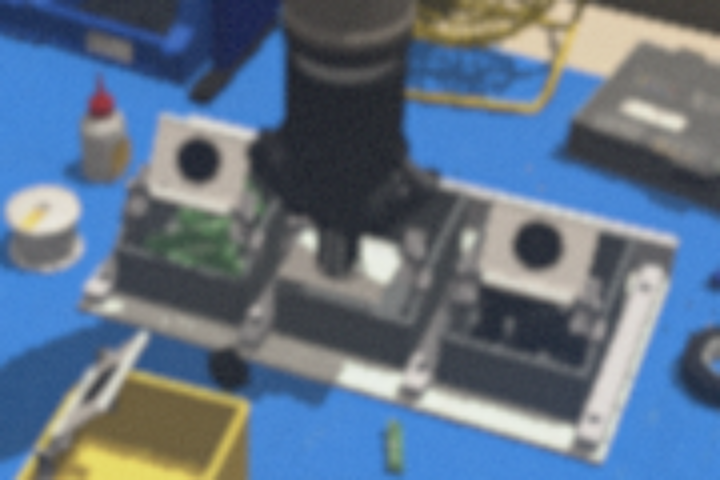

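The flag now lies roughly level towards the front (345,280) under the fingertips. I'm lowering it.

>>> apply_moves:
  motion:
    - {"dp":[0,0,0.15],"twist":0}
    - {"dp":[0,0,0.3],"twist":0}
    - {"dp":[0,0,0.45],"twist":0}
    - {"dp":[0,0,0.6],"twist":0}
    - {"dp":[0.03,0,0.75],"twist":0}
    - {"dp":[0.05,0,0.88],"twist":0}
    - {"dp":[0.05,0,1.0],"twist":0}
    - {"dp":[0.05,0,1.0],"twist":0}

```text
t: 5.58
eef_pos: [0.481, -0.2081, 0.0681]
ee_rot: [-0.033, 0.999, 0.0, -0.001]
force: [-1.0, 0.3, -0.8]
grip_width: 0.0
grasp_force: 0.0
```

>>> apply_moves:
  motion:
    - {"dp":[-0.05,0,0],"twist":0}
    - {"dp":[-0.1,0,0],"twist":0}
    - {"dp":[-0.14,0,0],"twist":0}
    - {"dp":[-0.18,0,0],"twist":0}
    - {"dp":[-0.22,0,0],"twist":0}
    - {"dp":[-0.26,0,0],"twist":0}
    - {"dp":[-0.3,0,0],"twist":0}
    - {"dp":[-0.3,0,0],"twist":0}

```text
t: 6.25
eef_pos: [0.4892, -0.2077, 0.0689]
ee_rot: [-0.033, 0.999, -0.0, 0.0]
force: [0.2, 0.9, 0.4]
grip_width: 0.0
grasp_force: 0.0
```

```bash
python3 -c "
from h import *
rk();dev(w(-88.5,68))
c=cam('top');L=world(c);d=L[...,:2]-[.5697,-.2021];X=d@[np.cos(a),np.sin(a)]*1000;Y=d@[-np.sin(a),np.cos(a)]*1000;Z=L[...,2]*1000
m=(abs(Y)<32)&(X>25)&(X<70)&(Z>72)&(Z<85);print('rear',m.sum(),np.median(X[m]))
"
```

```text
rack -80.7 -0.3 68.9
t6.25 pos [ 0.4892 -0.2077  0.0689] dp [0.31 0.01 0.03] twist 0.000 F [0.21 0.88 0.39] tilt -1.0 q [ 0.06  0.48  0.29  2.04 -0.22  0.65  2.12]
rear 35 43.299055287239106
```

>>> apply_moves:
  motion:
    - {"dp":[-0.03,0,0],"twist":0}
    - {"dp":[-0.06,0,0],"twist":0}
    - {"dp":[-0.09,0,0],"twist":0}
    - {"dp":[-0.12,0,0],"twist":0}
    - {"dp":[-0.15,0,0],"twist":0}
    - {"dp":[-0.18,0,0],"twist":0}
    - {"dp":[-0.2,0,0],"twist":0}
    - {"dp":[-0.2,0,0],"twist":0}

```text
t: 6.97
eef_pos: [0.4941, -0.2074, 0.0687]
ee_rot: [-0.033, 0.999, -0.0, 0.0]
force: [-1.6, -0.5, 0.9]
grip_width: -0.0003
grasp_force: 0.7
```

```bash
python3 -c "
from h import *
rk();dev(w(-88.5,68))
c=cam('top');L=world(c);d=L[...,:2]-[.5697,-.2021];X=d@[np.cos(a),np.sin(a)]*1000;Y=d@[-np.sin(a),np.cos(a)]*1000;Z=L[...,2]*1000
m=(abs(Y)<32)&(X>25)&(X<70)&(Z>72)&(Z<85);print('rear',m.sum(),np.median(X[m]))
c=cam('scene');cv2.imwrite('pics/s4.png',cv2.resize(c['img'][160:280,270:450,::-1],None,fx=4,fy=4))
"
```

```text
rack -75.8 -0.3 68.7
t6.97 pos [ 0.4941 -0.2074  0.0687] dp [0.51 0.01 0.03] twist -0.000 F [-1.6  -0.51  0.92] tilt -1.0 q [ 0.06  0.48  0.29  2.03 -0.22  0.65  2.12]
rear 31 47.22351840577221
```

View pics/s4.png

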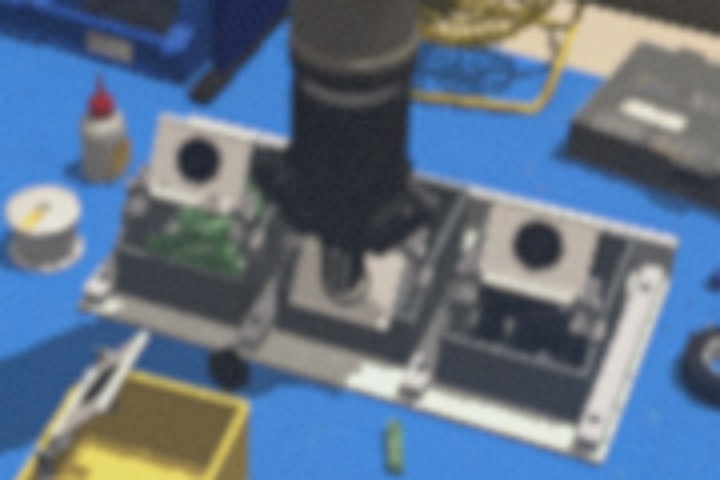

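The flag lies down at the front with the ring face showing (340,285). The bin has slid 4 mm with the flag on its stop, so the flag is at its rest. I'm retreating upward and going inside the bin to push its rear wall.

>>> apply_moves:
  motion:
    - {"dp":[0.15,0,0],"twist":0}
    - {"dp":[0.3,0,-0.2],"twist":0}
    - {"dp":[0.3,0,-1.0],"twist":0}
    - {"dp":[0.3,0,-2.2],"twist":0}
    - {"dp":[0.1,0,-3.4],"twist":0}
    - {"dp":[-0.5,0,-3.9],"twist":0}
    - {"dp":[-1.6,0,-3.9],"twist":0}
    - {"dp":[-2.6,0,-3.9],"twist":0}

```text
t: 7.73
eef_pos: [0.5604, -0.2035, 0.1686]
ee_rot: [-0.033, 0.999, -0.0, 0.002]
force: [-0.1, 0.3, 0.1]
grip_width: 0.0
grasp_force: 0.0
```

>>> apply_moves:
  motion:
    - {"dp":[-0.8,0,0],"twist":0}
    - {"dp":[-1.03,0,0],"twist":0}
    - {"dp":[-1.03,0,0.4],"twist":0}
    - {"dp":[-1.03,0,1.2],"twist":0}
    - {"dp":[-1.03,0,2.1],"twist":0}
    - {"dp":[-1.03,0,2.9],"twist":0}
    - {"dp":[-1.03,0,3.2],"twist":0}
    - {"dp":[-1.03,0,3.2],"twist":0}

```text
t: 8.4
eef_pos: [0.5815, -0.2014, 0.084]
ee_rot: [-0.033, 0.999, 0.001, -0.003]
force: [-1.0, -0.4, -0.4]
grip_width: 0.0
grasp_force: 0.0
```

```bash
python3 -c "
from h import *
rk();dev(w(15,35))
c=cam('scene');cv2.imwrite('pics/s5.png',cv2.resize(c['img'][160:280,270:450,::-1],None,fx=4,fy=4))
"
```

```text
rack 11.9 -0.1 84.0
t8.40 pos [ 0.5815 -0.2014  0.084 ] dp [-0.14  0.    1.96] twist -0.001 F [-1.05 -0.4  -0.4 ] tilt -1.0 q [ 0.02  0.57  0.29  1.83 -0.22  0.78  2.06]
```

View pics/s5.png

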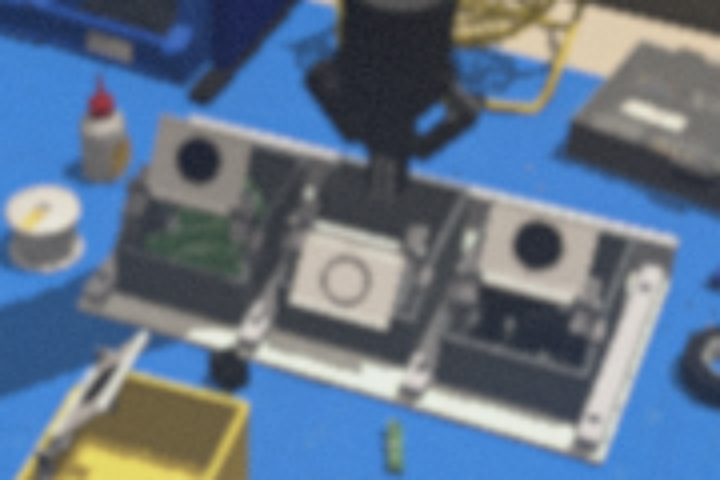

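Ring face is showing at (347,280) and the fingers are over the open bin. I'm lowering into it.

>>> apply_moves:
  motion:
    - {"dp":[-0.1,0,0.4],"twist":0}
    - {"dp":[-0.1,0,0.9],"twist":0}
    - {"dp":[-0.1,0,1.4],"twist":0}
    - {"dp":[-0.1,0,1.8],"twist":0}
    - {"dp":[-0.1,0,2.0],"twist":0}
    - {"dp":[-0.2,0,2.0],"twist":0}
    - {"dp":[-0.4,0,2.0],"twist":0}
    - {"dp":[-0.6,0,2.0],"twist":0}

```text
t: 9.12
eef_pos: [0.6003, -0.2007, 0.0367]
ee_rot: [-0.033, 0.999, -0.0, 0.0]
force: [0.8, 0.5, -0.3]
grip_width: -0.0001
grasp_force: 0.0
```

>>> apply_moves:
  motion:
    - {"dp":[-0.15,0,0],"twist":0}
    - {"dp":[-0.3,0,0],"twist":0}
    - {"dp":[-0.45,0,0],"twist":0}
    - {"dp":[-0.6,0,0],"twist":0}
    - {"dp":[-0.75,0,0],"twist":0}
    - {"dp":[-0.9,0,0],"twist":0}
    - {"dp":[-1.05,0,0],"twist":0}
    - {"dp":[-1.2,0,0],"twist":0}

```text
t: 9.78
eef_pos: [0.6297, -0.1985, 0.0363]
ee_rot: [-0.033, 0.999, 0.0, -0.0]
force: [-2.3, -0.9, 0.7]
grip_width: -0.0
grasp_force: 0.0
```

```bash
python3 -c "
from h import *
rk();dev(w(74.5,35))"
```

```text
rack 60.1 -0.3 36.3
t9.78 pos [ 0.6297 -0.1985  0.0363] dp [-0.58  0.01  0.05] twist -0.000 F [-2.35 -0.92  0.69] tilt -1.0 q [ 0.02  0.69  0.27  1.74 -0.25  0.75  2.05]
```

Pushing now with about 2 N, slowly up to the stop.

>>> apply_moves:
  motion:
    - {"dp":[-0.08,0,0],"twist":0}
    - {"dp":[-0.16,0,0],"twist":0}
    - {"dp":[-0.24,0,0],"twist":0}
    - {"dp":[-0.31,0,0],"twist":0}
    - {"dp":[-0.37,0,0],"twist":0}
    - {"dp":[-0.42,0,0],"twist":0}
    - {"dp":[-0.46,0,0],"twist":0}
    - {"dp":[-0.5,0,0],"twist":0}

```text
t: 10.45
eef_pos: [0.6419, -0.1977, 0.0362]
ee_rot: [-0.033, 0.999, 0.0, -0.0]
force: [-2.7, -0.8, -0.2]
grip_width: 0.0002
grasp_force: 0.0
```

>>> apply_moves:
  motion:
    - {"dp":[-0.01,0,0],"twist":0}
    - {"dp":[-0.02,0,0],"twist":0}
    - {"dp":[-0.03,0,0],"twist":0}
    - {"dp":[-0.04,0,0],"twist":0}
    - {"dp":[-0.05,0,0],"twist":0}
    - {"dp":[-0.06,0,0],"twist":0}
    - {"dp":[-0.07,0,0],"twist":0}
    - {"dp":[-0.08,0,0],"twist":0}

```text
t: 11.12
eef_pos: [0.6436, -0.1976, 0.0363]
ee_rot: [-0.033, 0.999, 0.0, -0.0]
force: [-2.7, -0.6, 0.5]
grip_width: -0.0002
grasp_force: 0.0
```

>>> apply_moves:
  motion:
    - {"dp":[-0.01,0,0],"twist":0}
    - {"dp":[-0.02,0,0],"twist":0}
    - {"dp":[-0.03,0,0],"twist":0}
    - {"dp":[-0.04,0,0],"twist":0}
    - {"dp":[-0.05,0,0],"twist":0}
    - {"dp":[-0.06,0,0],"twist":0}
    - {"dp":[-0.07,0,0],"twist":0}
    - {"dp":[-0.08,0,0],"twist":0}

```text
t: 11.78
eef_pos: [0.644, -0.1977, 0.036]
ee_rot: [-0.033, 0.999, 0.0, -0.002]
force: [-8.0, -0.9, 3.7]
grip_width: -0.0002
grasp_force: 0.0
```

>>> apply_moves:
  motion:
    - {"dp":[-0.01,0,0],"twist":0}
    - {"dp":[-0.02,0,0],"twist":0}
    - {"dp":[-0.03,0,0],"twist":0}
    - {"dp":[-0.04,0,0],"twist":0}
    - {"dp":[-0.05,0,0],"twist":0}
    - {"dp":[-0.06,0,0],"twist":0}
    - {"dp":[-0.06,0,0],"twist":0}
    - {"dp":[-0.06,0,0],"twist":0}

```text
t: 12.45
eef_pos: [0.645, -0.1978, 0.0358]
ee_rot: [-0.033, 0.999, 0.0, -0.002]
force: [-9.2, -0.3, 3.3]
grip_width: -0.0
grasp_force: 0.5
```

The force rose to 9 N at the predicted stop position, so the bin is home. I'm backing off and lifting out.

>>> apply_moves:
  motion:
    - {"dp":[0.1,0,0],"twist":0}
    - {"dp":[0.3,0,0],"twist":0}
    - {"dp":[0.6,0,0],"twist":0}
    - {"dp":[0.8,0,-0.2],"twist":0}
    - {"dp":[0.8,0,-0.8],"twist":0}
    - {"dp":[0.8,0,-1.6],"twist":0}
    - {"dp":[0.8,0,-2.6],"twist":0}
    - {"dp":[0.8,0,-3.6],"twist":0}

```text
t: 13.12
eef_pos: [0.6272, -0.1985, 0.1276]
ee_rot: [-0.033, 0.999, 0.0, 0.0]
force: [-0.3, -0.1, 0.1]
grip_width: -0.0001
grasp_force: 0.0
```

>>> apply_moves:
  motion:
    - {"dp":[0,0,-1.3],"twist":0}
    - {"dp":[0,0,-2.6],"twist":0}
    - {"dp":[0,0,-3.9],"twist":0}
    - {"dp":[0,0.8,-4.5],"twist":0}
    - {"dp":[0,2.2,-4.5],"twist":0}
    - {"dp":[0,3.6,-4.5],"twist":0}
    - {"dp":[0,5.0,-4.5],"twist":0}
    - {"dp":[0,6.0,-4.5],"twist":0}

```text
t: 13.78
eef_pos: [0.6173, -0.045, 0.2397]
ee_rot: [-0.034, 0.999, 0.001, 0.001]
force: [0.1, 0.3, -0.5]
grip_width: -0.0003
grasp_force: 0.0
```

>>> apply_moves:
  motion:
    - {"dp":[0,1.3,0],"twist":0}
    - {"dp":[0,2.6,0],"twist":0}
    - {"dp":[0,3.6,0],"twist":0}
    - {"dp":[0,4.0,0],"twist":0}
    - {"dp":[0,4.0,0],"twist":0}
    - {"dp":[0,4.0,0],"twist":0}
    - {"dp":[0,4.0,0],"twist":0}
    - {"dp":[0,4.0,0],"twist":0}

```text
t: 14.45
eef_pos: [0.6111, 0.0481, 0.239]
ee_rot: [-0.031, 1.0, -0.0, 0.0]
force: [0.5, 1.0, -0.0]
grip_width: -0.0002
grasp_force: 0.0
```

```bash
python3 -c "
from h import *
rk()
c=cam('top');L=world(c);d=L[...,:2]-[.5697,-.2021];X=d@[np.cos(a),np.sin(a)]*1000;Y=d@[-np.sin(a),np.cos(a)]*1000;Z=L[...,2]*1000
for y in(-120,0,120):
    m=(abs(Y-y)<32)&(X>25)&(X<100)&(Z>68)&(Z<88);print(y,'rear',m.sum(),np.median(X[m]),np.median(Z[m]))
for s in(-1,1):
    m=(abs(Y-s*20)<10)&(X>25)&(X<100)&(Z>68)&(Z<88);print('rear side',s,np.median(X[m]))
t=c['img'];s=cam('scene')['img']
f=lambda i:cv2.resize(i[:,:,::-1],None,fx=3.1,fy=3.1,interpolation=cv2.INTER_CUBIC)
cv2.imwrite('pics/fin.png',np.vstack([f(t[115:210,285:450]),f(s[180:275,285:450])]))
"
```

```text
rack 57.8 246.9 239.0
-120 rear 55 40.72505265778711 77.63915618779183
0 rear 55 87.57974736743306 77.84790229962168
120 rear 54 37.91727870133752 77.39339475231611
rear side -1 87.51319394905698
rear side 1 87.21596297723701
```

View pics/fin.png

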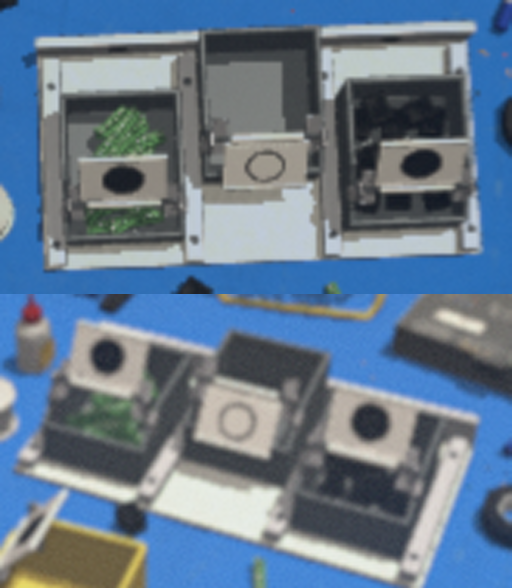

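The middle bin is against the rear stop (upper crop 260,110) with the ring showing (265,165). The neighbouring bins have not moved. Signing off.

```bash
python3 -c "
from rig import job
print(job.sign_off())"
```

```text
the job is handed in; nothing more can be done
None
```

The middle bin was the empty one: its flag is turned over onto its lower rest with the ring face showing, the bin is home against the rear stop, the two filled bins and their flags have not moved, and the job was handed in at about 14.5 s of the 42 s allowed.

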